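Clamp a practice tooth block with the click-stop cap

TASK

Stand the practice block with the three teeth, teeth up and its row of teeth parallel to the jaws, between the jaws of the small bench clamp so that it rests flat on the nest floor, and let go of it. Then turn the clamp's blue cap clockwise until the block is gripped and the cap's torque ratchet clicks over: stop after the first click, before a second one, and let go, leaving the block clamped. Do not press the block hard onto the nest floor, and leave the other things on the bench as they are.

Things in the scene. Friction and masses are not known exactly. Their poses are not given: they have to be found in the camera images.
- tooth_block: Loose practice block (56 to 112 g): ivory resin, pink gum top, a row of three white teeth along its x. 36 mm along its x, 30 mm along its y (the sides the jaws grip), 40 mm high plus 8 mm of teeth. Origin at the centre of its underside, z up. Stands on a foam tile 8 mm thick.
- clamp: Bench clamp fixed to the table: aluminium base 110 mm (its x) by 190 mm (its y, from -87 to +103 mm), 12 mm thick. It grips along its y: nest at its -y end, blue cap on a grey housing (top at z 30 mm) at its +y end. Origin on the table, z up.
- nest (a point): Point on the nest floor (14 mm above the table) where the middle of the block's underside lies once the block is clamped: 15 mm from the fixed jaw's face. Axes as the clamp's. Nest open at the top; at both its x ends a stop 6 mm high, 20 mm from this point (so 2 mm of play beside the block).
- nest_floor: Black floor plate of the nest, fixed on the clamp base: 40 mm (x) by 44 mm (y), 2 mm thick, origin at the centre of its underside 12 mm above the table. The block stands on it; it is not to be pressed with more than 40 N, and is rigid, so come down on it slowly.
- fixed_face (a point): Middle of the fixed jaw's gripping face, which looks to the clamp's +y. The jaw is steel, 36 mm wide (x), 12 mm thick, its top 22 mm above the nest floor; it is preset and locked, along y within 6 mm, elsewhere each time. This point is 11 mm above the floor.
- jaw_face (a point): Middle of the moving jaw's gripping face, which looks to the clamp's -y, 11 mm above the nest floor; the jaw is as wide and high as the fixed one, 14 mm thick. The open gap between the two faces starts at 33 to 44 mm, different each time.
- jaw: The moving steel jaw. It slides along the clamp's -y towards the fixed jaw, 9 mm for each radian that the collar turns clockwise, and only the cap drives it. Origin at the bottom edge of its gripping face.
- cap: Blue click-stop cap, turned about its upright z axis, clockwise seen from above to tighten. Origin on the axis, 36 mm above the table. Round foot 48 mm across, 13 mm high, then a grip wing 46 mm long (its x), 12 mm thick (its y), from z 13 to 41 mm. A white line at the +x end of the wing. Carried by the collar through a torque ratchet: see the collar.
- collar: Dark disc under the cap, 62 mm across, top 36 mm above the table, white mark at +x rim. Drives the jaw; turns with the cap (0.35 N m, cap at most 9 degrees ahead) until the jaw grips. Then torque rises to 0.5 N m, the ratchet slips 15 degrees ahead, torque reverses (kick to about -0.3), and the next notch is at 30 degrees; let go before, the cap may stick halfway. Collar and jaw stay where left.
- blank_block: Bystander: plain green block of the same size with no teeth, loose on the foam tile.
- varnish_jar: Bystander: small amber jar, 38 mm across, 45 mm high, loose on the foam tile.
- sprayer: Bystander: spray bottle with a black head, 152 mm high.
- beaker: Bystander: small glass beaker, 60 mm across, 70 mm high.
- probe: Bystander: green-handled hand instrument lying on the table.
Mind the look-alikes: they are no part of the job. There is more than one size of the tooth_block; the job needs the middle-sized.

How it is judged (in metres and radians):
On the way, in this order (a step that is already met when the one before it is completed fails the run):
1. the tooth block stands flat on the nest floor between the jaws, released (z of tooth_block in the frame of nest between -0.003 and 0.0025 m and angle between tooth_block's own z axis and vertical below 0.06 rad and angle between the x axis of tooth_block and the x axis of clamp, either way round below 0.12 rad and horizontal distance between tooth_block and nest below 0.0165 m and contact force between the fingers and tooth_block below 0.2 N), for 0.2 s.
2. the block is gripped by the jaw and the cap has clicked over (angle between the x axis of cap and the x axis of collar, either way round above 0.35 rad and contact force between jaw and tooth_block above 4 N), for 0.2 s.
At the end, for the whole second after the job is handed in: The tooth block stands upright on the nest floor (within 2.5 mm) against the fixed jaw (within 6 mm of the nest point), square to the jaws, at rest and gripped with over 4 N; the cap has slipped by one click (20 to 44 degrees ahead of the collar) (all of step 2 and z of tooth_block in the frame of nest between -0.003 and 0.0025 m and angle between tooth_block's own z axis and vertical below 0.06 rad and angle between the x axis of tooth_block and the x axis of clamp, either way round below 0.12 rad and horizontal distance between tooth_block and nest below 0.006 m and angle between the x axis of cap and the x axis of collar, either way round below 0.77 rad and linear speed of tooth_block below 0.02 m/s); the robot touches nothing.
It fails at once if the ratchet is driven on to a second click (over 44 degrees) (angle between the x axis of cap and the x axis of collar, either way round above 0.77 rad).
It fails at once if the block is pressed hard onto the nest floor (over 40 N) (contact force between tooth_block and nest_floor above 40 N).
It fails at once if a bystander is moved over 20 mm (distance of any of blank_block, varnish_jar, sprayer, beaker, probe from where it was at the start of the episode above 0.02 m).
It also fails if it takes over 72 s, if anything falls off the work surface, if the arm or the gripper's body presses on something with over 40 N, if the wrist force passes 120 N, or if a joint passes its speed limit or range.

ROBOT

A 6-joint arm with a two-finger parallel gripper is mounted at the origin on the work surface. World frame = base frame: x ahead of the robot, y to its left, z up, the work surface at z = 0. Lengths are in mm, angles in degrees, forces in N, time in s.
With the tool pointing down it reaches from about 350 to 850 mm from the base axis. Payload 8.1 kg.
Tool frame: the origin (TCP) lies midway between the tips of the shut fingers; the grasp point (between the pads) lies 19 mm behind it; z points along the fingers, y is the line along which they close (so a half turn about z gives the same grasp; the last joint's range is limited). The gripper opens to 85 mm and grips with 20 to 120 N. Pads are 22 mm wide; open, the fingers measure 114 mm over their backs; the gripper's body (76 mm by 85 mm) begins 54 mm behind the grasp point. The pads swing forward as they close: fully open they stand 13 mm farther back than shut.
Start: joints at [-75.138, 7.471, 85.268, -0, 87.261, -4.893], TCP at [202.825, -564.683, 231.292] pointing down, gripper open.
Joint ranges: [-169.43, 169.43], [-51.17, 129.36], [1.28, 143.12], [-76.62, 256.62], [0, 156.53], [-152.29, 152.29]. Speed limits (degrees/s): [136.94, 136.94, 159.86, 180, 180, 180].

INTERFACE

Orientations are given as [roll, pitch, yaw] about the fixed x, y, z axes, in that order (R = Rz(yaw) Ry(pitch) Rx(roll)).
In Python, from bench import sense, snapshot, camera_params, hand_in, masks_of, pinpoint gives the robot as it stands.
- The arm moves only by the tool step_arm, never from a script. Its argument "targets" is a list of rows, each an object with "angular": the turn, a rotation vector about the tool's x, y, z scaled (see below), a list of three; "dp": the shift along the tool's x, y, z scaled (see below), a list of three; "fingers": the closure, from 0 (fully open) to 1 (shut). A call has exactly 8 rows; each row is the pose to reach, as a shift and turn from the pose commanded when the call began, along the tool's axes at that moment, turning the shorter way round; what a row does not reach only later rows make up. The controller multiplies each number of a shift by 0.2 m and each number of a turn by 180 degrees. A row lasts 1/8 s, in which the tool goes at most 62.5 mm and 10.7 degrees, less where a joint would pass 70% of its speed; a pose out of reach is approached as far as the arm can. A call with a number of a shift or a turn outside -1 to 1 is refused whole. A call with a gripper value outside its range is refused whole. The fingers move at their own pace and stop on an object; "newtons" is the grip in N (left out, the last holds). Time passes only in rows, so rows that repeat a pose let the fingers close, or fill a call up. It gives the time, the measured TCP pose, the force, the opening and the grip force at its end, in the units of the state.
- sense(): the state, without advancing time (a new reading comes with each control period).
- snapshot(name): name is "scene" or "top" or "wrist"; returns the picture (420x560x3 uint8, blue, green, red); there is no depth.
- camera_params(name): a dict with "vfov" (degrees; the focal length in pixels is half the picture's height over the tangent of half this angle, whatever the lens; pixels are square), "cx", "cy" (the principal point, pixels), "D" ([k1, k2, p1, p2, k3] as OpenCV has them; the pictures are not rectified), "R" (3x3) and "t" (3): a world point X has camera coordinates R X + t. Camera axes: x right, y down, z forward; pixel columns grow to the right and rows downward; lengths in mm; the calibration is good to about 2 mm. A picture is of the moment at which its call begins: read the wrist's pose just before it. camera_params takes no time and is no camera call; for the wrist camera it gives the pose at the moment of the call.
- hand_in(): hands the job in; it is judged then, once.
Trained networks look in the newest picture that a camera, given by its name, has taken for a name from the list of things; names that differ only in an ending like _2 or _b are one class to them, and where a whole thing is asked for, a point or a joint stands for the part that bears it (a point fixed in the world has none). Each returns a list of dicts, best first, with "conf" (0 to 1); they miss things now and then, are a little off and sometimes report something else, mostly with a low value. They report only what shows in the picture. A call takes as long as a camera call. They do not tell look-alikes from the thing itself.
- masks_of(camera, label): "pixels" (420x560 bool, what is visible of it) and "at" ([column, row] in pixels, amid what is visible of it).
- pinpoint(camera, label): "at" ([column, row] in pixels: a listed point, or the origin of a listed thing).
The state is a dict: "time": time; "joint_pos": joint angles; "qd": joint speeds; "joint_efforts": joint torques, N m; "tool_pos": TCP position; "tcp_rot": TCP orientation; "ft_force": force on the tool from outside, world axes, zero at the start; "wrist_torque": the same for the moment, N m; "finger_gap": finger opening in mm; "grip_force": force on a finger pad.
Only numpy, scipy, OpenCV 4.12 (cv2) and the standard library are available. Lean on these libraries where they do the work, as an engineer would, in place of code of your own. Each camera call takes 0.05 s, during which the arm holds its last target. There are 200 camera calls.

## Working session

There is one attempt and no reset: what is moved stays moved. The work goes in short steps, Python scripts to look and compute and a tool call to move; the robot and the scene stay as the last step left them, time stands still between calls to the robot, and variables do not carry over. Pictures are saved under pics/ and viewed, at most 10 in all, crops included, and the job is handed in when it is done.

Besides the shell and the picture viewer there is one more tool, called after "Request:" as name([rows], argument=value, ...), one row to a line, values as JSON. step_arm: Moves the arm, as the interface text tells. Its arguments: {"type":"object","properties":{"targets":{"type":"array","items":{"type":"object","properties":{"angular":{"type":"array","items":{"type":"number","minimum":-1,"maximum":1}},"dp":{"type":"array","items":{"type":"number","minimum":-1,"maximum":1}},"fingers":{"type":"number"}}}},"newtons":{"type":"number"}},"required":["targets"]}

```bash
mkdir -p pics
cat > h.py <<'E'
import numpy as np, cv2
from bench import *
def cam(n):
    p=camera_params(n); f=210/np.tan(np.radians(p['vfov'])/2)
    return np.array([[f,0,p['cx']],[0,f,p['cy']],[0,0,1]]),np.array(p['D'],float),np.array(p['R'],float),np.array(p['t'],float)
def ray(c,uv):
    K,D,R,t=c; u=cv2.undistortPoints(np.array([[uv]],float),K,D)[0,0]
    return -R.T@t, R.T@np.array([u[0],u[1],1])
def onz(c,uv,z):
    o,d=ray(c,uv); return o+d*(z-o[2])/d[2]
def proj(c,X):
    K,D,R,t=c; return cv2.projectPoints(np.array(X,float).reshape(-1,1,3),cv2.Rodrigues(R)[0],t,K,D)[0][:,0]
E
python3 - <<'E'
from h import *
ims=[]
for n in ["scene","top"]:
    im=snapshot(n); cv2.imwrite(f'pics/{n}0.png',im)
    c=cam(n); print(n,'pos',(-c[2].T@c[3]).round())
    for l,z in [("tooth_block",8),("nest",14),("fixed_face",25),("jaw_face",25),("cap",36),("collar",36),("clamp",0),("nest_floor",12),("blank_block",8),("varnish_jar",8)]:
        for r in pinpoint(n,l)[:4]: print(l,np.round(r['at'],1),round(r['conf'],2),onz(c,r['at'],z).round(1))
print(sense())
E
```

```text
scene pos [1085.  529.  717.]
tooth_block [343.9 273.3] 0.93 [560.4 295.1   8. ]
tooth_block [391.5 376.5] 0.81 [712.  482.2   8. ]
tooth_block [402.6 211.4] 0.67 [301.4 315.5   8. ]
nest [188.6 187.6] 0.64 [ 557.9 -190.3   14. ]
fixed_face [187.2 185.3] 0.63 [ 561.6 -189.2   25. ]
fixed_face [191.2 188.2] 0.41 [ 563.9 -171.5   25. ]
jaw_face [196.6 187.7] 0.68 [ 553.9 -161.3   25. ]
jaw_face [291.7 229.7] 0.49 [532.5 134.8  25. ]
cap [224.3 192.7] 0.54 [534.8 -77.3  36. ]
collar [224.7 197.1] 0.6 [547.  -64.7  36. ]
clamp [206.9 194. ] 0.55 [ 537.4 -144.1    0. ]
nest_floor [191.6 191.8] 0.4 [ 564.1 -172.8   12. ]
blank_block [291.9 232.7] 0.92 [526.9 131.4   8. ]
blank_block [208.7 198.1] 0.16 [ 552.7 -120.9    8. ]
varnish_jar [313.8 248. ] 0.71 [537.1 201.1   8. ]
top pos [ 300.   93. 1050.]
tooth_block [200.3 195.2] 0.63 [560.7 298.4   8. ]
tooth_block [135.7 136.1] 0.55 [704.4 478.4   8. ]
nest [393.8 207. ] 0.43 [ 561.4 -179.    14. ]
jaw_face [401.7 206.8] 0.58 [ 560.4 -195.2   25. ]
jaw_face [382.3 209.3] 0.41 [ 551.  -148.3   25. ]
cap [353.  211.6] 0.82 [538.  -75.8  36. ]
[... 289 characters left out ...]
6.7   8. ]
{'time': 1.1, 'joint_pos': array([-7.51362266e+01,  7.47113259e+00,  8.52682403e+01, -9.46825703e-04,
        8.72599301e+01, -4.89298247e+00]), 'qd': array([ 0.04050554, -0.030945  ,  0.05941966, -0.04512406, -0.0277032 ,
       -0.04280221]), 'joint_efforts': array([ 7.45448924e-04, -5.69328189e+01, -5.00865626e+01, -3.49811035e-05,
        1.28690830e-03, -2.57165084e-06]), 'tool_pos': array([ 202.83498583, -564.68447666,  231.28834725]), 'tcp_rot': array([1.79999386e+02, 1.00174828e-03, 1.97568011e+01]), 'ft_force': array([ 0.46197223, -0.35687333, -0.46912973]), 'wrist_torque': array([-0.03204163,  0.01349233,  0.01055735]), 'grip_force': 0.0, 'finger_gap': 85.38042938194076}
```

View pics/scene0.png

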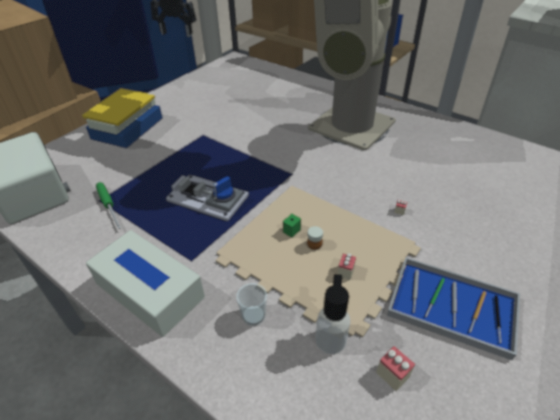

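View pics/top0.png

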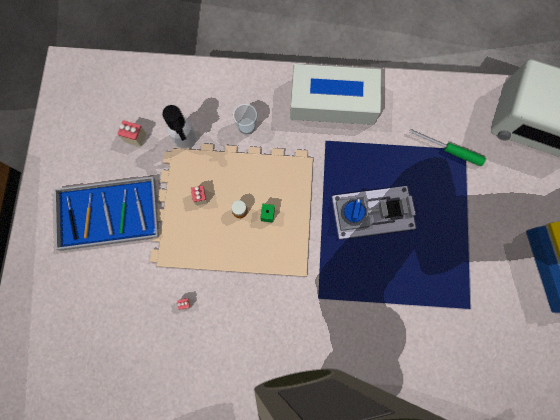

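Candidates for the tooth_block: foam block at scene (346,265) / top (199,194); large one by the sprayer, scene (396,366) / top (130,130); small one, scene (400,207) / top (183,304). The foam one is mid-sized and stands on the foam tile, so it fits. I'll confirm it in a crop and work out the wrist camera mount.

Run:
```python
from h import *
im=cv2.imread('pics/scene0.png')
a=[cv2.resize(im[y-35:y+35,x-35:x+35],(260,260),interpolation=cv2.INTER_CUBIC) for x,y in [(346,266),(396,366),(400,210)]]
cv2.imwrite('pics/crop1.png',np.hstack(a))
s=sense(); K,D,R,t=cam('wrist')
from scipy.spatial.transform import Rotation as Ro
Rt=Ro.from_euler('xyz',s['tcp_rot'],degrees=True).as_matrix()
print('cam in tool',(Rt.T@(-R.T@t-s['tool_pos'])).round(1),'axes(cam xyz in tool cols)\n',(Rt.T@R.T).round(3),K.round(1))
t0=cv2.imread('pics/top0.png'); 
snapshot('top'); c=cam('top')
for l in ['tooth_block','clamp','nest_floor','cap']:
  for r in masks_of('top',l)[:3]:
    m=r['pixels'].astype(np.uint8); p=cv2.findNonZero(m)
    b=cv2.boxPoints(cv2.minAreaRect(p)); print(l,round(r['conf'],2),np.round(r['at']),m.sum(),[onz(c,q,{'tooth_block':48,'clamp':12}.get(l,36))[:2].round(0).tolist() for q in b])
```

```text
cam in tool [  80.9   -0.  -142.9] axes(cam xyz in tool cols)
 [[ 0.    -0.95  -0.314]
 [ 1.     0.    -0.001]
 [ 0.001 -0.314  0.95 ]] [[310.8   0.  276.9]
 [  0.  310.8 205.1]
 [  0.    0.    1. ]]
tooth_block 0.78 [131. 134.] 501 [[684.0, 515.0], [734.0, 504.0], [710.0, 436.0], [661.0, 448.0]]
tooth_block 0.65 [200. 195.] 276 [[571.0, 319.0], [580.0, 284.0], [533.0, 271.0], [524.0, 306.0]]
tooth_block 0.65 [182. 301.] 129 [[305.0, 318.0], [312.0, 289.0], [291.0, 283.0], [284.0, 312.0]]
clamp 0.69 [373. 212.] 3415 [[585.0, -26.0], [624.0, -220.0], [512.0, -234.0], [474.0, -44.0]]
nest_floor 0.55 [393. 210.] 234 [[568.0, -151.0], [576.0, -188.0], [536.0, -193.0], [528.0, -157.0]]
nest_floor 0.52 [179. 127.] 883 [[764.0, 422.0], [796.0, 373.0], [690.0, 309.0], [659.0, 358.0]]
nest_floor 0.35 [198. 195.] 235 [[573.0, 317.0], [579.0, 285.0], [535.0, 276.0], [529.0, 307.0]]
cap 0.58 [355. 212.] 356 [[537.0, -45.0], [577.0, -80.0], [544.0, -114.0], [505.0, -79.0]]
```

View pics/crop1.png

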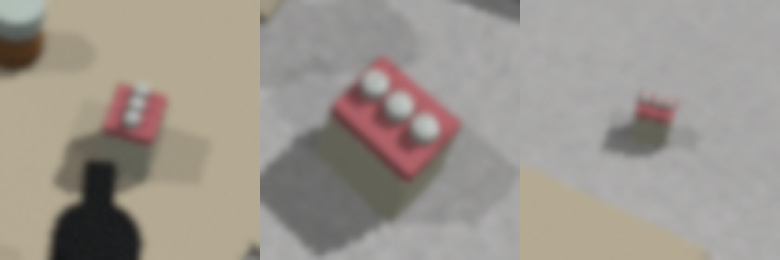

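The crop's left panel shows three teeth on a pink top, on the foam: mid-sized, between the large block (middle panel) and the small one (right panel). That is the block to use. I'm moving via the clamp to look at it from above.

Request:
step_arm([
  {"dp":[0.1,-0.058,0],"angular":[0,0,-0.058],"fingers":0},
  {"dp":[0.2,-0.116,0],"angular":[0,0,-0.117],"fingers":0},
  {"dp":[0.3,-0.174,0],"angular":[0,0,-0.175],"fingers":0},
  {"dp":[0.4,-0.232,0],"angular":[0,0,-0.233],"fingers":0},
  {"dp":[0.5,-0.29,0],"angular":[0,0,-0.292],"fingers":0},
  {"dp":[0.6,-0.348,0],"angular":[0,0,-0.35],"fingers":0},
  {"dp":[0.7,-0.406,0],"angular":[0,0,-0.408],"fingers":0},
  {"dp":[0.8,-0.465,0],"angular":[0,0,-0.467],"fingers":0},
])

```text
time: 2.35
tool_pos: [322.4, -422.5, 231.4]
tcp_rot: [180.0, 0.0, 104.2]
ft_force: [-1.5, -0.0, 0.7]
finger_gap: 85.5
grip_force: 0.0
```

Request:
step_arm([
  {"dp":[0.11,0.15,0],"fingers":0},
  {"dp":[0.22,0.3,0],"fingers":0},
  {"dp":[0.34,0.46,0],"fingers":0},
  {"dp":[0.46,0.62,0],"fingers":0},
  {"dp":[0.58,0.78,0],"fingers":0},
  {"dp":[0.7,0.95,0],"fingers":0},
  {"dp":[0.7,0.95,0],"fingers":0},
  {"dp":[0.7,0.95,0],"fingers":0},
])

```text
validation failed for argument at $.ta...
```

Request:
step_arm([
  {"dp":[0.1,0.15,0],"angular":[0,0,0],"fingers":0},
  {"dp":[0.2,0.3,0],"angular":[0,0,0],"fingers":0},
  {"dp":[0.3,0.45,0],"angular":[0,0,0],"fingers":0},
  {"dp":[0.4,0.6,0],"angular":[0,0,0],"fingers":0},
  {"dp":[0.5,0.72,0],"angular":[0,0,0],"fingers":0},
  {"dp":[0.6,0.84,0],"angular":[0,0,0],"fingers":0},
  {"dp":[0.7,0.95,0],"angular":[0,0,0],"fingers":0},
  {"dp":[0.8,1.0,0],"angular":[0,0,0],"fingers":0},
])

```text
time: 3.35
tool_pos: [478.7, -218.9, 231.3]
tcp_rot: [180.0, -0.0, 103.9]
ft_force: [0.1, 0.0, 0.0]
finger_gap: 85.3
grip_force: 0.0
```

Run:
```python
from h import *
im=snapshot('wrist'); c=cam('wrist'); cv2.imwrite('pics/w1.png',im); print(sense()['tool_pos'])
for l,z in [("nest",14),("fixed_face",25),("jaw_face",25),("cap",36),("collar",36),("clamp",0),("nest_floor",12)]:
    for r in pinpoint('wrist',l)[:3]: print(l,np.round(r['at'],1),round(r['conf'],2),onz(c,r['at'],z).round(1))
```

```text
[ 479.01820938 -216.70000976  231.32162013]
nest [353.1 158.5] 0.87 [ 561.1 -176.1   14. ]
nest [349.6 138.4] 0.44 [ 550.  -155.1   14. ]
fixed_face [352.2 177. ] 0.6 [ 563.6 -195.7   25. ]
jaw_face [351.6 139.2] 0.84 [ 549.7 -154.8   25. ]
jaw_face [349. 155.] 0.32 [ 552.2 -172.3   25. ]
cap [366.  58.] 0.97 [536.3 -73.5  36. ]
collar [365.7  58.5] 0.93 [536.1 -74.   36. ]
clamp [351.9 120.8] 0.76 [ 549.8 -135.6    0. ]
clamp [349.5 154. ] 0.74 [ 559.  -173.4    0. ]
nest_floor [349.6 155.8] 0.63 [ 556.6 -174.3   12. ]
```

View pics/w1.png

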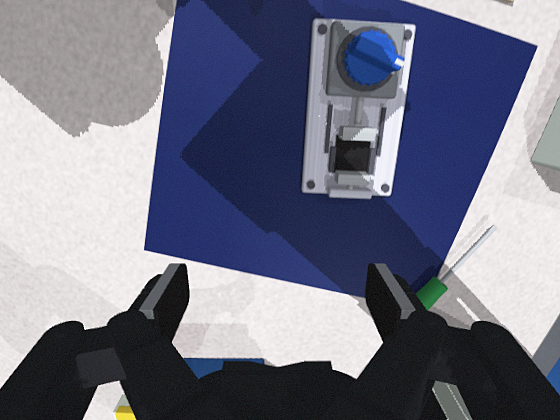

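The wrist view shows the clamp with its nest at (352,156), moving jaw at (352,138), fixed jaw at (352,178) and cap at (370,58). It is free of obstructions. Next is the block.

Request:
step_arm([
  {"dp":[0.12,0.05,0],"angular":[0,0,0],"fingers":0},
  {"dp":[0.25,0.1,0],"angular":[0,0,0],"fingers":0},
  {"dp":[0.37,0.15,0],"angular":[0,0,0],"fingers":0},
  {"dp":[0.5,0.2,0],"angular":[0,0,0],"fingers":0},
  {"dp":[0.62,0.25,0],"angular":[0,0,0],"fingers":0},
  {"dp":[0.75,0.3,0],"angular":[0,0,0],"fingers":0},
  {"dp":[0.87,0.35,0],"angular":[0,0,0],"fingers":0},
  {"dp":[1.0,0.4,0],"angular":[0,0,0],"fingers":0},
])

```text
time: 4.75
tool_pos: [508.1, -6.6, 231.3]
tcp_rot: [180.0, 0.0, 103.7]
ft_force: [0.3, 0.3, -0.7]
finger_gap: 85.4
grip_force: 0.0
```

Request:
step_arm([
  {"dp":[0.12,0.05,0],"angular":[0,0,0],"fingers":0},
  {"dp":[0.25,0.1,0],"angular":[0,0,0],"fingers":0},
  {"dp":[0.37,0.15,0],"angular":[0,0,0],"fingers":0},
  {"dp":[0.5,0.2,0],"angular":[0,0,0],"fingers":0},
  {"dp":[0.62,0.25,0],"angular":[0,0,0],"fingers":0},
  {"dp":[0.75,0.3,0],"angular":[0,0,0],"fingers":0},
  {"dp":[0.87,0.35,0],"angular":[0,0,0],"fingers":0},
  {"dp":[1.0,0.4,0],"angular":[0,0,0],"fingers":0},
])

```text
time: 5.75
tool_pos: [538.3, 206.8, 231.2]
tcp_rot: [180.0, 0.0, 103.7]
ft_force: [0.4, 0.4, -0.3]
finger_gap: 85.3
grip_force: 0.0
```

Request:
step_arm([
  {"dp":[0.07,0.05,0.05],"angular":[0,0,0],"fingers":0},
  {"dp":[0.14,0.1,0.1],"angular":[0,0,0],"fingers":0},
  {"dp":[0.21,0.15,0.15],"angular":[0,0,0],"fingers":0},
  {"dp":[0.28,0.2,0.2],"angular":[0,0,0],"fingers":0},
  {"dp":[0.35,0.24,0.25],"angular":[0,0,0],"fingers":0},
  {"dp":[0.35,0.24,0.25],"angular":[0,0,0],"fingers":0},
  {"dp":[0.35,0.24,0.25],"angular":[0,0,0],"fingers":0},
  {"dp":[0.35,0.24,0.25],"angular":[0,0,0],"fingers":0},
])

```text
time: 6.75
tool_pos: [568.1, 285.7, 182.0]
tcp_rot: [179.9, 0.0, 103.8]
ft_force: [0.2, -1.1, -0.1]
finger_gap: 85.5
grip_force: 0.0
```

Run:
```python
from h import *
im=snapshot('wrist'); c=cam('wrist'); cv2.imwrite('pics/w2.png',im); s=sense();print(s['tool_pos'],s['tcp_rot'])
for r in pinpoint('wrist','tooth_block')[:3]: print(np.round(r['at'],1),round(r['conf'],2),onz(c,r['at'],8).round(1))
hsv=cv2.cvtColor(im,cv2.COLOR_BGR2HSV)
for r in masks_of('wrist','tooth_block')[:3]:
    m=r['pixels'].astype(np.uint8); print('mask',r['at'],m.sum(),round(r['conf'],2))
    pts=cv2.findNonZero(m).reshape(-1,2)
    H=np.array([onz(c,q,48)[:2] for q in pts[::3]],np.float32)
    print('rect z48',cv2.minAreaRect(H))
    md=cv2.dilate(m,np.ones((9,9)))
    pk=((md>0)&((hsv[...,0]>165)|(hsv[...,0]<8))&(hsv[...,1]>90)).astype(np.uint8)
    if pk.sum()>50:
        hp=cv2.convexHull(cv2.findNonZero(pk)).reshape(-1,2)
        print('pink z48',pk.sum(),cv2.minAreaRect(np.array([onz(c,q,48)[:2] for q in hp],np.float32)))
x,y=np.round(pinpoint('wrist','tooth_block')[0]['at']).astype(int)
y0,x0=max(0,y-60),max(0,x-75); cv2.imwrite('pics/w2c.png',cv2.resize(im[y0:y0+120,x0:x0+150],None,fx=5,fy=5)); print(x0,y0)
```

```text
[568.03632002 285.74267336 182.02136705] [ 1.79942582e+02 -2.07146419e-03  1.03785379e+02]
[266.8 170.9] 0.96 [555.1 296.5   8. ]
[463.7  18.9] 0.73 [699.1 480.6   8. ]
[ 25.4 101. ] 0.71 [302.4 309.5   8. ]
mask [481.0, 20.8] 3476 0.94
rect z48 ((696.894775390625, 464.56390380859375), (75.96102905273438, 39.92145538330078), 16.5772647857666)
pink z48 1519 ((703.8621826171875, 478.7032775878906), (42.8697395324707, 42.03322219848633), 77.17424774169922)
mask [265.7, 176.9] 1517 0.85
rect z48 ((554.5228271484375, 299.8729248046875), (35.31196212768555, 37.32611083984375), 14.247822761535645)
pink z48 964 ((555.7356567382812, 298.23651123046875), (35.59182357788086, 29.985157012939453), 14.308097839355469)
mask [18.2, 102.0] 996 0.58
rect z48 ((325.56195068359375, 313.5556335449219), (35.813663482666016, 23.96173858642578), 11.798257827758789)
pink z48 371 ((317.0291442871094, 312.2380065917969), (19.879270553588867, 22.997631072998047), 12.19074535369873)
192 111
```

View pics/w2c.png

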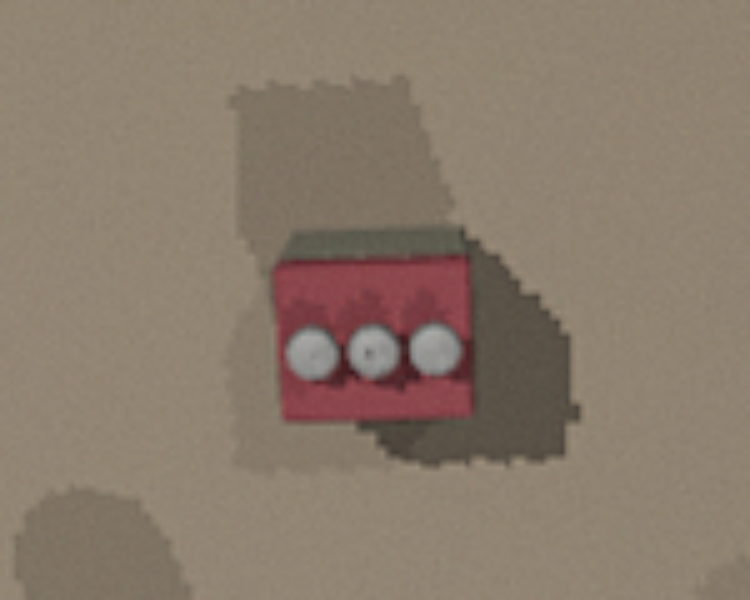

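Confirmed: the crop shows the three-tooth block with a pink top measuring 35.6 x 30.0 mm, centred near pixel (267,179), with the teeth row at a heading of 14.3°. Grasping it by its x-sides.

Request:
step_arm([
  {"dp":[0.03,-0.02,0.13],"angular":[0,0,-0.003],"fingers":0.2},
  {"dp":[0.06,-0.04,0.27],"angular":[0,0,-0.003],"fingers":0.2},
  {"dp":[0.075,-0.045,0.4],"angular":[0,0,-0.003],"fingers":0.2},
  {"dp":[0.075,-0.045,0.53],"angular":[0,0,-0.003],"fingers":0.2},
  {"dp":[0.075,-0.045,0.65],"angular":[0,0,-0.003],"fingers":0.2},
  {"dp":[0.075,-0.045,0.74],"angular":[0,0,-0.003],"fingers":0.2},
  {"dp":[0.075,-0.045,0.8],"angular":[0,0,-0.003],"fingers":0.2},
  {"dp":[0.075,-0.045,0.8],"angular":[0,0,-0.003],"fingers":0.2},
], newtons=30)

```text
time: 7.95
tool_pos: [554.9, 298.3, 20.5]
tcp_rot: [-179.9, 0.0, 104.4]
ft_force: [0.1, -1.4, 0.2]
finger_gap: 68.4
grip_force: 0.0
```

Request:
step_arm([
  {"dp":[0,0,0],"angular":[0,0,0],"fingers":1},
  {"dp":[0,0,0],"angular":[0,0,0],"fingers":1},
  {"dp":[0,0,0],"angular":[0,0,0],"fingers":1},
  {"dp":[0,0,0],"angular":[0,0,0],"fingers":1},
  {"dp":[0,0,0],"angular":[0,0,0],"fingers":1},
  {"dp":[0,0,0],"angular":[0,0,0],"fingers":1},
  {"dp":[0,0,0],"angular":[0,0,0],"fingers":1},
  {"dp":[0,0,0],"angular":[0,0,0],"fingers":1},
], newtons=30)

```text
time: 8.95
tool_pos: [556.3, 299.0, 22.6]
tcp_rot: [179.9, -0.0, 104.4]
ft_force: [0.0, -0.2, 5.2]
finger_gap: 35.3
grip_force: 31.5
```

Request:
step_arm([
  {"dp":[0,0,-0.05],"angular":[0,0,0],"fingers":1},
  {"dp":[0,0,-0.15],"angular":[0,0,0],"fingers":1},
  {"dp":[0,0,-0.27],"angular":[0,0,0],"fingers":1},
  {"dp":[-0.1,0,-0.39],"angular":[0,0,0],"fingers":1},
  {"dp":[-0.25,-0.01,-0.5],"angular":[0,0,0],"fingers":1},
  {"dp":[-0.45,-0.02,-0.6],"angular":[0,0,0],"fingers":1},
  {"dp":[-0.7,-0.03,-0.7],"angular":[0,0,0],"fingers":1},
  {"dp":[-0.95,-0.04,-0.75],"angular":[0,0,0],"fingers":1},
])

```text
time: 9.95
tool_pos: [595.8, 111.3, 174.6]
tcp_rot: [179.8, 0.0, 104.4]
ft_force: [0.4, 1.2, -1.9]
finger_gap: 35.0
grip_force: 30.8
```

Run:
```python
from h import *
c=cam('wrist'); im=snapshot('wrist'); cv2.imwrite('pics/w3.png',im); s=sense();print(s['tool_pos'],s['tcp_rot'],s['grip_force'],s['finger_gap'])
from scipy.spatial.transform import Rotation as Ro
Rt=Ro.from_euler('xyz',s['tcp_rot'],degrees=True).as_matrix()
hsv=cv2.cvtColor(im,cv2.COLOR_BGR2HSV)
# in-hand pink top: expected 48-22-8 -> top 18 mm behind TCP
zt=s['tool_pos'][2]+18
pk=(((hsv[...,0]>165)|(hsv[...,0]<8))&(hsv[...,1]>90)).astype(np.uint8)
n,l,st,ce=cv2.connectedComponentsWithStats(pk)
for i in range(1,n):
    if st[i,4]>300:
        hp=cv2.convexHull(cv2.findNonZero((l==i).astype(np.uint8))).reshape(-1,2)
        W=np.array([(Rt.T@(onz(c,q,zt)-s['tool_pos']))[:2] for q in hp],np.float32)
        print(st[i],'in tool:',cv2.minAreaRect(W),W.min(0),W.max(0))
# clamp from w1 : base corners clicked, TCP pose then
```

```text
[597.4842124  105.09212769 175.702941  ] [179.74539453   0.25879581 104.19089222] 30.804723501205444 35.44803896865897
[ 235  262   84   63 3691] in tool: ((2.344175338745117, 0.3024883270263672), (38.38019561767578, 33.811092376708984), 89.8952865600586) [-14.59359  -18.892767] [19.281946 19.487335]
```

View pics/w3.png

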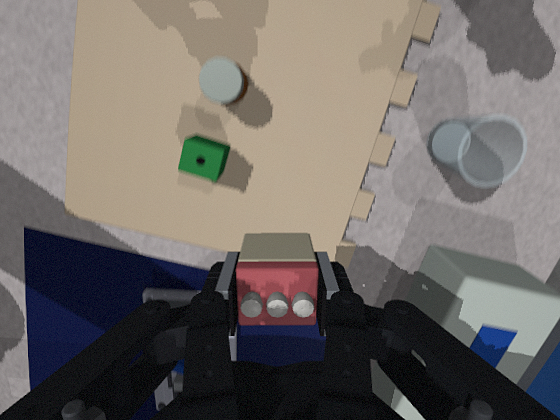

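The block is held upright, teeth up, at (277,290). Moving on to just beyond the clamp to view the nest from nearly overhead.

Request:
step_arm([
  {"dp":[-0.12,-0.04,0],"angular":[0,0,0],"fingers":1},
  {"dp":[-0.25,-0.08,0],"angular":[0,0,0],"fingers":1},
  {"dp":[-0.37,-0.12,0],"angular":[0,0,0],"fingers":1},
  {"dp":[-0.5,-0.16,0],"angular":[0,0,0],"fingers":1},
  {"dp":[-0.62,-0.2,0],"angular":[0,0,0],"fingers":1},
  {"dp":[-0.75,-0.25,0],"angular":[0,0,0],"fingers":1},
  {"dp":[-0.87,-0.3,0],"angular":[0,0,0],"fingers":1},
  {"dp":[-1.0,-0.34,0],"angular":[0,0,0],"fingers":1},
])

```text
time: 11.0
tool_pos: [578.4, -98.8, 172.6]
tcp_rot: [179.9, 0.0, 104.4]
ft_force: [-0.2, 0.4, -1.5]
finger_gap: 35.7
grip_force: 30.8
```

Request:
step_arm([
  {"dp":[-0.12,-0.04,0.03],"angular":[0,0,0],"fingers":1},
  {"dp":[-0.24,-0.08,0.06],"angular":[0,0,0],"fingers":1},
  {"dp":[-0.36,-0.12,0.1],"angular":[0,0,0],"fingers":1},
  {"dp":[-0.47,-0.16,0.14],"angular":[0,0,0],"fingers":1},
  {"dp":[-0.55,-0.18,0.17],"angular":[0,0,0],"fingers":1},
  {"dp":[-0.57,-0.19,0.17],"angular":[0,0,0],"fingers":1},
  {"dp":[-0.57,-0.19,0.17],"angular":[0,0,0],"fingers":1},
  {"dp":[-0.57,-0.19,0.17],"angular":[0,0,0],"fingers":1},
])

```text
time: 12.0
tool_pos: [570.3, -217.4, 137.7]
tcp_rot: [180.0, 0.0, 104.4]
ft_force: [0.5, 0.6, -0.8]
finger_gap: 35.7
grip_force: 30.8
```

```bash
cat > look.py <<'E'
from h import *
import sys
from scipy.spatial.transform import Rotation as Ro
c=cam('wrist'); s=sense(); im=snapshot('wrist'); cv2.imwrite(f'pics/{sys.argv[1]}.png',im);print(s['tool_pos'].round(1),s['tcp_rot'].round(2),s['ft_force'].round(1))
Rt=Ro.from_euler('xyz',s['tcp_rot'],degrees=True).as_matrix()
hsv=cv2.cvtColor(im,cv2.COLOR_BGR2HSV); zt=s['tool_pos'][2]+26
pk=(((hsv[...,0]>165)|(hsv[...,0]<8))&(hsv[...,1]>90)).astype(np.uint8)
n,l,st,ce=cv2.connectedComponentsWithStats(pk)
for i in range(1,n):
    if st[i,4]>300:
        hp=cv2.convexHull(cv2.findNonZero((l==i).astype(np.uint8))).reshape(-1,2)
        W=np.array([(Rt.T@(onz(c,q,zt)-s['tool_pos']))[:2] for q in hp],np.float32)
        print(st[i],'in tool:',cv2.minAreaRect(W))
for l,z in [("nest",14),("fixed_face",25),("jaw_face",25),("cap",36),("collar",36),("nest_floor",12)]:
    for r in pinpoint('wrist',l)[:2]: print(l,np.round(r['at'],1),round(r['conf'],2),onz(c,r['at'],z).round(1))
E
python3 look.py w4; python3 -c "
import cv2;im=cv2.imread('pics/w4.png');cv2.imwrite('pics/w4c.png',cv2.resize(im[0:300,140:460],None,fx=2,fy=2))"
```

```text
[ 570.3 -217.4  137.7] [179.97   0.   104.39] [ 0.5  0.6 -0.8]
[ 235  262   84   63 3642] in tool: ((0.7007541656494141, 0.5254917144775391), (35.76091003417969, 31.903526306152344), 89.97925567626953)
fixed_face [273.8 173.8] 0.98 [ 562.2 -194.6   25. ]
jaw_face [273.3 126.2] 0.6 [ 552.3 -157.    25. ]
cap [278.1  11. ] 0.73 [536.  -78.6  36. ]
collar [281.3  11.1] 0.93 [538.2 -78.1  36. ]
nest_floor [271.7 147. ] 0.73 [ 555.3 -175.1   12. ]
```

View pics/w4c.png

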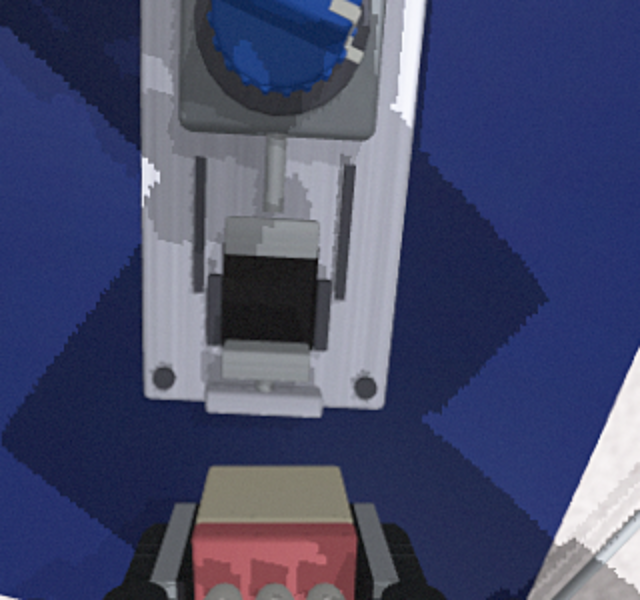

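The crop shows the nest cleanly: moving-jaw top edge at crop row ~256, the floor/fixed-face boundary at ~341, and stops left and right at x ≈ 215 and 322. I'm converting these edges to world positions.

Run:
```python
from h import *
c=cam('wrist'); im=cv2.imread('pics/w4.png'); g=cv2.cvtColor(im,cv2.COLOR_BGR2GRAY).astype(float)
print('profile',g[120:196,265:280].mean(1).round().astype(int).tolist())
print('row147',g[140:155,238:312].mean(0).round().astype(int).tolist())
def edge(cols,r0,r1,sgn):
    P=[]
    for x in cols:
        d=np.diff(cv2.GaussianBlur(g,(3,3),0)[r0:r1,x])*sgn; i=d.argmax()
        a,b,cc=d[max(i-1,0)],d[i],d[min(i+1,len(d)-1)]; off=0.5*(a-cc)/(a-2*b+cc) if a-2*b+cc else 0
        P.append((x,r0+i+.5+off))
    return P
for nm,cols,r0,r1,sg,z in [('mov',range(256,296),122,134,-1,36),('fix',range(256,294),164,176,1,14)]:
    W=np.array([onz(c,p,z)[:2] for p in edge(cols,r0,r1,sg)],np.float32)
    vx,vy,x0,y0=cv2.fitLine(W,cv2.DIST_HUBER,0,.01,.01).ravel(); 
    print(nm,'heading',np.degrees(np.arctan2(vy,vx)),'pt',x0,y0,'ends',W[0],W[-1])
for n,p,z in [('movL',(251.5,127),36),('movR',(299,127.5),36),('baseL',(212,100),12),('baseL2',(214,190),12),('baseR',(348,80),12),('baseR2',(332.5,190),12),('fixbackL',(252,188),36),('fixbackR',(294.5,189),36),('stopLin',(250.5,150),20),('stopRin',(298.5,150),20),('cornerBL',(213,199),12),('cornerBR',(331,204),12)]: print(n,onz(c,p,z)[:2].round(1))
```

```text
profile [129, 130, 134, 132, 130, 133, 137, 129, 42, 20, 27, 28, 24, 27, 27, 28, 26, 28, 27, 27, 28, 29, 27, 31, 30, 29, 30, 29, 30, 30, 30, 29, 26, 27, 25, 26, 23, 25, 25, 25, 26, 26, 24, 25, 26, 24, 23, 23, 24, 15, 57, 95, 101, 98, 98, 103, 127, 146, 147, 148, 147, 143, 141, 144, 146, 143, 141, 141, 144, 133, 116, 113, 110, 114, 117, 116]
row147 [123, 125, 122, 125, 137, 96, 57, 66, 67, 67, 68, 70, 53, 30, 27, 28, 29, 30, 30, 28, 28, 29, 29, 28, 28, 28, 28, 28, 30, 29, 30, 28, 29, 30, 29, 27, 29, 29, 28, 28, 29, 28, 30, 29, 30, 29, 28, 29, 30, 27, 30, 31, 30, 29, 29, 30, 29, 28, 23, 21, 40, 61, 66, 65, 66, 63, 57, 100, 142, 116, 95, 99, 99, 97]
mov heading 11.551832 pt 554.0847 -157.31322 ends [ 539.1617  -160.23917] [ 568.51874 -154.26614]
fix heading 11.5483675 pt 561.8043 -194.26901 ends [ 546.4485 -197.4447] [ 578.11127 -191.22292]
movL [ 535.9 -161.3]
movR [ 571.3 -152.6]
baseL [ 497.9 -150.2]
baseL2 [ 514.2 -225.4]
baseR [ 601.6 -107.5]
baseR2 [ 617. -199.]
fixbackL [ 547.2 -208.4]
fixbackR [ 580.8 -200.6]
stopLin [ 538.3 -181.2]
stopRin [ 577.1 -171.3]
cornerBL [ 514.9 -233.9]
cornerBR [ 619.7 -211.9]
```

Request:
step_arm([
  {"dp":[0.05,0,0.05],"angular":[0,0,0.005],"fingers":1},
  {"dp":[0.1,-0.005,0.1],"angular":[0,0,0.01],"fingers":1},
  {"dp":[0.15,-0.01,0.16],"angular":[0,0,0.0155],"fingers":1},
  {"dp":[0.19,-0.01,0.22],"angular":[0,0,0.0155],"fingers":1},
  {"dp":[0.21,-0.01,0.28],"angular":[0,0,0.0155],"fingers":1},
  {"dp":[0.21,-0.01,0.33],"angular":[0,0,0.0155],"fingers":1},
  {"dp":[0.21,-0.01,0.37],"angular":[0,0,0.0155],"fingers":1},
  {"dp":[0.21,-0.01,0.37],"angular":[0,0,0.0155],"fingers":1},
])

```text
time: 13.35
tool_pos: [557.1, -177.9, 62.4]
tcp_rot: [-179.9, -0.0, 101.5]
ft_force: [-0.3, -1.1, -0.8]
finger_gap: 35.6
grip_force: 30.8
```

```bash
python3 look.py w5
python3 - <<'E'
from h import *
c=cam('wrist'); im=cv2.imread('pics/w5.png')
u,v=511.2,-285.0
def w(u,v,z): return [u*.98-v*.201,u*.201+v*.98,z]
# overlay predicted jaw tops (green) : mov face, fixed face corners, z36 ; block bottom predicted at z45 (yellow)
for P,col in [([w(u-18,-265.5,36),w(u+18,-265.5,36)],(0,255,0)),([w(u-18,-251.5,36),w(u+18,-251.5,36)],(0,255,0)),([w(u-18,-303.3,36),w(u+18,-303.3,36)],(0,255,255)),([w(u-18,v+15,50),w(u+18,v+15,50)],(255,0,255))]:
    q=proj(c,P).round().astype(int); cv2.line(im,tuple(map(int,q[0])),tuple(map(int,q[1])),col,1); print(q.tolist())
cv2.imwrite('pics/w5c.png',cv2.resize(im[80:380,120:440],None,fx=2,fy=2))
E
```

```text
[ 557.1 -177.9   62.4] [-1.7994e+02 -4.0000e-02  1.0155e+02] [-0.3 -1.1 -0.8]
[ 235  262   84   63 3667] in tool: ((0.6545467376708984, 0.5391197204589844), (35.76836013793945, 31.921964645385742), 89.91154479980469)
jaw_face [277.1 204.7] 0.75 [ 553.4 -156.8   25. ]
cap [275.2  58.7] 0.87 [536.3 -77.9  36. ]
collar [276.7  57.9] 0.89 [537.  -77.4  36. ]
nest_floor [276.5 224.4] 0.59 [ 556.6 -174.6   12. ]
[[246, 211], [308, 211]]
[[245, 187], [309, 187]]
[[248, 268], [306, 268]]
[[244, 227], [310, 227]]
```

View pics/w5c.png

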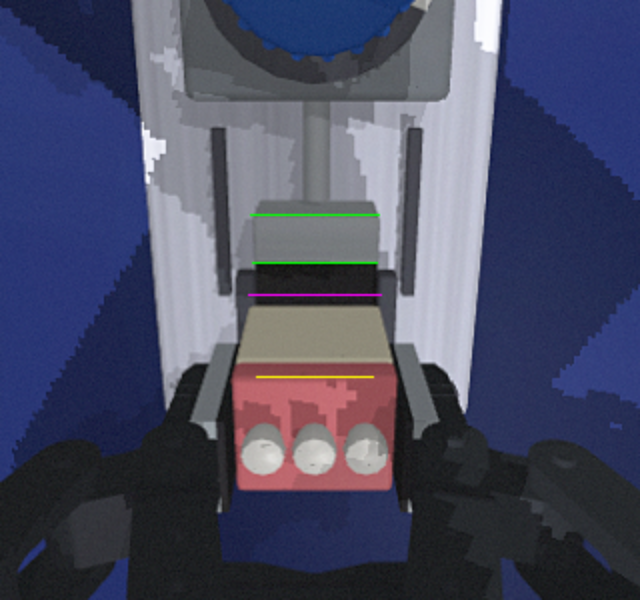

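Run:
```python
from h import *
from scipy.spatial.transform import Rotation as Ro
from scipy.optimize import least_squares
c=cam('wrist'); s=sense(); Rt=Ro.from_euler('xyz',s['tcp_rot'],degrees=True).as_matrix(); T=s['tool_pos']
im=cv2.imread('pics/w5.png'); g=cv2.cvtColor(im,cv2.COLOR_BGR2GRAY).astype(float)
print('col profile rows 225-270',g[225:272,270:285].mean(1).round().astype(int).tolist())
for r in (240,256): print(r,g[r-2:r+3,232:326].mean(0).round().astype(int).tolist())
q=np.array([(x/2+120,y/2+80) for x,y in [(248,306),(383,306),(235,362),(391,362),(238,489),(393,489)]])
# block frame (tool-like): x fwd, y, up ; points relative to block bottom centre
B=np.array([[15,-18,0],[15,18,0],[15,-18,40],[15,18,40],[-15,-18,40],[-15,18,40]],float)
def f(p):
    # p: tool x,y,bottom depth along tool z, rotvec(deg) about tool axes
    Rb=Ro.from_rotvec(np.radians(p[3:6])).as_matrix()
    X=(Rb@(B*[1,1,-1]).T).T+p[:3]
    return (proj(c,(Rt@X.T).T+T)-q).ravel()
r=least_squares(f,[0,0,-14,0,0,0]); print('tool xyz, rot',r.x.round(2),'res',r.fun.round(1))
r2=least_squares(lambda p:f([*p[:3],0,0,0]),[0,0,-14]); print(r2.x.round(2),r2.fun.round(1))
```

```text
col profile rows 225-270 [34, 33, 33, 33, 33, 31, 24, 51, 114, 144, 138, 137, 138, 137, 138, 137, 138, 137, 137, 137, 137, 137, 137, 137, 137, 137, 137, 137, 137, 137, 137, 137, 136, 141, 155, 154, 117, 81, 84, 88, 89, 86, 90, 100, 107, 115, 126]
240 [185, 184, 180, 177, 180, 182, 122, 55, 66, 65, 79, 120, 136, 137, 138, 136, 138, 138, 137, 136, 137, 137, 137, 137, 137, 137, 137, 137, 137, 138, 137, 136, 137, 138, 137, 137, 138, 137, 136, 138, 137, 138, 137, 138, 138, 137, 138, 138, 137, 139, 137, 137, 137, 138, 137, 137, 137, 137, 139, 137, 137, 138, 137, 138, 137, 136, 137, 137, 137, 138, 137, 137, 138, 138, 137, 137, 138, 140, 135, 99, 74, 74, 77, 75, 69, 94, 182, 197, 193, 191, 191, 191, 193, 192]
256 [104, 107, 107, 108, 81, 31, 38, 113, 139, 139, 138, 138, 139, 135, 137, 138, 138, 137, 137, 138, 137, 137, 138, 137, 138, 136, 138, 137, 138, 137, 138, 138, 138, 137, 138, 138, 138, 137, 137, 138, 138, 137, 137, 138, 137, 138, 139, 138, 139, 137, 137, 139, 136, 137, 135, 138, 138, 138, 137, 134, 137, 138, 137, 137, 137, 137, 139, 139, 136, 139, 138, 137, 138, 137, 137, 138, 137, 138, 139, 138, 139, 141, 140, 81, 20, 47, 100, 108, 106, 105, 105, 105, 104, 105]
tool xyz, rot [-3.79  1.25 15.19 -0.86 -5.74 -0.8 ] res [ 1.6  0.9 -1.4  0.4 -2.4  1.   2.7  0.6 -1.  -1.3  0.4 -1.5]
[-1.92  0.75 17.32] [ 1.  -3.  -1.9 -3.  -1.4  4.5  3.1  4.6 -0.1 -2.4 -0.9 -2.3]
```

```bash
cat > tilt.py <<'E'
from h import *
from scipy.spatial.transform import Rotation as Ro
from scipy.optimize import least_squares
c=cam('wrist'); s=sense(); Rt=Ro.from_euler('xyz',s['tcp_rot'],degrees=True).as_matrix(); T=s['tool_pos']
def fit(rb,rf,rk,wl=None):
    def pj(p,B):
        a=np.radians(p[2]); x=p[0]+B[:,0]*np.cos(a)-B[:,2]*np.sin(a); z=p[1]-B[:,2]*np.cos(a)-B[:,0]*np.sin(a)
        return proj(c,(Rt@np.c_[x,B[:,1],z].T).T+T)
    B=np.array([[15,0,0],[15,0,40],[-15,0,40]],float)
    r=least_squares(lambda p:pj(p,B)[:,1]-[rb,rf,rk],[0,14,0])
    W=np.array([[15,-18,0],[15,18,0],[15,-18,40],[15,18,40],[-15,-18,40],[-15,18,40]],float)
    print('bottom x,z, theta(top to -x +)',r.x.round(2),'widths',np.diff(pj(r.x,W)[:,0])[::2].round(1))
E
python3 - <<'E'
from tilt import *
fit(232.4,261,324.5); fit(232.4,261.5,324); fit(232.4,261,325.5); fit(231.5,261,324.5)
im=cv2.imread('pics/w5.png').astype(int)
for r in (264,300,322): print(r,(im[r-1:r+2,228:326,2]-im[r-1:r+2,228:326,1]).mean(0).round().astype(int).tolist())
print((im[315:332,255:300,2]-im[315:332,255:300,1]).mean(1).round())
E
```

```text
bottom x,z, theta(top to -x +) [-1.33 11.23 -5.86] widths [66.2 86.1 81.5]
bottom x,z, theta(top to -x +) [-1.85 12.54 -5.36] widths [65.7 85.2 80.6]
bottom x,z, theta(top to -x +) [-0.64  9.56 -6.11] widths [66.9 87.2 82.7]
bottom x,z, theta(top to -x +) [-0.49 10.61 -5.26] widths [66.6 86.7 81.9]
264 [-4, -5, -3, -5, -5, -5, -4, -5, 7, 48, 61, 61, 61, 60, 59, 62, 59, 60, 61, 60, 59, 62, 59, 61, 60, 61, 57, 60, 60, 61, 59, 60, 61, 60, 61, 59, 61, 59, 58, 61, 62, 60, 59, 61, 60, 61, 60, 61, 61, 59, 61, 61, 60, 60, 61, 62, 60, 61, 62, 62, 61, 59, 60, 61, 62, 60, 60, 62, 61, 61, 62, 60, 61, 61, 62, 60, 62, 60, 60, 62, 59, 61, 63, 61, 60, 60, 62, 62, 63, 31, 0, -5, -4, -4, -3, -5, -5, -4]
300 [-2, 3, 2, 2, 0, 1, 3, 0, -9, 56, 83, 86, 91, 52, -2, -2, 1, 2, 1, 2, 2, 1, 0, 0, 1, 2, 1, 0, 2, 1, 2, -2, -7, 35, 83, 91, 87, 83, 66, 23, 0, 0, 0, 1, 0, 2, 2, 1, 1, 0, 2, 2, 1, 1, 1, 1, 0, -2, -2, 60, 81, 76, 77, 83, 55, 6, -2, 0, 2, 0, 1, 2, 2, 1, 1, 1, 0, 1, 1, 1, 1, 0, -1, -3, 3, 50, 63, 62, 55, 13, -2, 2, 1, 3, 2, -2, 1, 2]
322 [-2, -1, 2, 1, 1, 1, -2, 1, -3, -9, 28, 72, 87, 90, 86, 86, 88, 88, 86, 85, 87, 88, 86, 88, 87, 87, 87, 86, 87, 87, 86, 87, 88, 87, 87, 87, 90, 88, 82, 76, 77, 77, 77, 77, 77, 77, 79, 77, 77, 77, 77, 76, 76, 78, 78, 77, 76, 78, 78, 77, 77, 78, 77, 77, 76, 77, 77, 77, 77, 77, 77, 77, 76, 77, 77, 77, 78, 76, 77, 77, 77, 77, 77, 76, 78, 77, 81, 64, -7, -7, 1, 1, 1, 3, 2, 0, 2, -1]
[ 47.  60.  79.  80.  79.  78.  79.  79.  82.  74.  23. -13.  -7.  -6.
  -6.  -7.  -6.]
```

Run:
```python
import cv2
im=cv2.imread('pics/w5.png')
cv2.imwrite('pics/w5z.png',cv2.resize(im[225:330,228:326],None,fx=5.5,fy=5.5,interpolation=cv2.INTER_NEAREST))
print(im[256:285,310:316,2].mean(1).round().tolist())
```

```text
[136.0, 137.0, 141.0, 161.0, 166.0, 143.0, 126.0, 128.0, 130.0, 132.0, 128.0, 136.0, 148.0, 154.0, 150.0, 152.0, 151.0, 151.0, 151.0, 151.0, 151.0, 152.0, 150.0, 148.0, 146.0, 145.0, 147.0, 132.0, 129.0]
```

View pics/w5z.png

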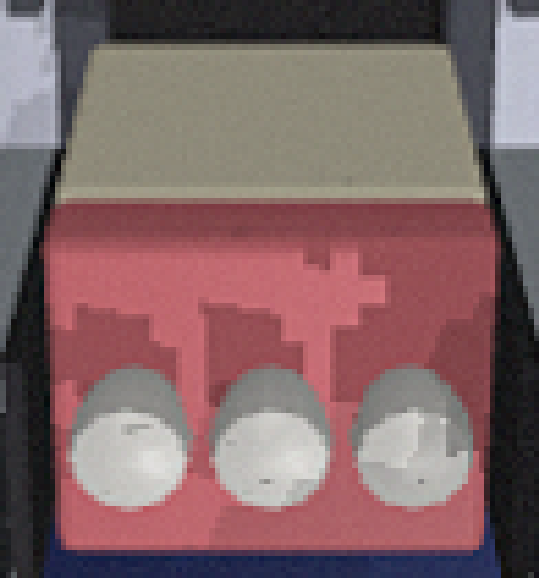

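The zoom shows that the gum layer wraps down the front (dark band). The real top-front edge is at image row ~267, so the apparent tilt may be false. Refitting.

Run:
```python
from tilt import *
fit(232.4,267.5,324.5); fit(232.4,266.5,324.5)
```

```text
bottom x,z, theta(top to -x +) [-3.26 16.89 -0.76] widths [64.4 82.5 76.9]
bottom x,z, theta(top to -x +) [-3.   16.07 -1.57] widths [64.7 83.  77.6]
```

The block is upright (tilt <1°). It sits 3.2 mm back in the tool, with its underside 16.7 mm below the TCP. I'm shifting 4.4 mm toward the cap and descending partway.

Request:
step_arm([
  {"dp":[0.011,0.002,0],"angular":[0,0,0],"fingers":1},
  {"dp":[0.022,0.0035,0],"angular":[0,0,0],"fingers":1},
  {"dp":[0.022,0.0035,0.02],"angular":[0,0,0],"fingers":1},
  {"dp":[0.022,0.0035,0.04],"angular":[0,0,0],"fingers":1},
  {"dp":[0.022,0.0035,0.06],"angular":[0,0,0],"fingers":1},
  {"dp":[0.022,0.0035,0.08],"angular":[0,0,0],"fingers":1},
  {"dp":[0.022,0.0035,0.095],"angular":[0,0,0],"fingers":1},
  {"dp":[0.022,0.0035,0.11],"angular":[0,0,0],"fingers":1},
])

```text
time: 14.7
tool_pos: [557.4, -173.4, 41.1]
tcp_rot: [180.0, 0.0, 101.6]
ft_force: [-0.4, 0.3, -0.8]
finger_gap: 35.6
grip_force: 30.8
```

Request:
step_arm([
  {"dp":[0,0,0.003],"angular":[0,0,0],"fingers":1},
  {"dp":[0,0,0.007],"angular":[0,0,0],"fingers":1},
  {"dp":[0,0,0.011],"angular":[0,0,0],"fingers":1},
  {"dp":[0,0,0.015],"angular":[0,0,0],"fingers":1},
  {"dp":[0,0,0.019],"angular":[0,0,0],"fingers":1},
  {"dp":[0,0,0.023],"angular":[0,0,0],"fingers":1},
  {"dp":[0,0,0.027],"angular":[0,0,0],"fingers":1},
  {"dp":[0,0,0.03],"angular":[0,0,0],"fingers":1},
])

```text
time: 15.7
tool_pos: [557.4, -173.3, 35.2]
tcp_rot: [180.0, -0.0, 101.6]
ft_force: [0.1, -0.5, -1.4]
finger_gap: 35.7
grip_force: 30.8
```

Request:
step_arm([
  {"dp":[0,0,0.002],"angular":[0,0,0],"fingers":1},
  {"dp":[0,0,0.004],"angular":[0,0,0],"fingers":1},
  {"dp":[0,0,0.006],"angular":[0,0,0],"fingers":1},
  {"dp":[0,0,0.008],"angular":[0,0,0],"fingers":1},
  {"dp":[0,0,0.01],"angular":[0,0,0],"fingers":1},
  {"dp":[0,0,0.012],"angular":[0,0,0],"fingers":1},
  {"dp":[0,0,0.014],"angular":[0,0,0],"fingers":1},
  {"dp":[0,0,0.016],"angular":[0,0,0],"fingers":1},
])

```text
time: 16.7
tool_pos: [557.4, -173.3, 32.1]
tcp_rot: [-180.0, 0.0, 101.6]
ft_force: [0.0, -0.5, -1.0]
finger_gap: 35.4
grip_force: 30.8
```

Request:
step_arm([
  {"dp":[0,0,0.001],"angular":[0,0,0],"fingers":1},
  {"dp":[0,0,0.002],"angular":[0,0,0],"fingers":1},
  {"dp":[0,0,0.003],"angular":[0,0,0],"fingers":1},
  {"dp":[0,0,0.004],"angular":[0,0,0],"fingers":1},
  {"dp":[0,0,0.005],"angular":[0,0,0],"fingers":1},
  {"dp":[0,0,0.006],"angular":[0,0,0],"fingers":1},
  {"dp":[0,0,0.007],"angular":[0,0,0],"fingers":1},
  {"dp":[0,0,0.008],"angular":[0,0,0],"fingers":1},
])

```text
time: 17.7
tool_pos: [557.4, -173.3, 30.5]
tcp_rot: [-180.0, -0.0, 101.6]
ft_force: [0.7, -0.4, -0.2]
finger_gap: 35.3
grip_force: 30.8
```

Request:
step_arm([
  {"dp":[0,0,0.001],"angular":[0,0,0],"fingers":1},
  {"dp":[0,0,0.002],"angular":[0,0,0],"fingers":1},
  {"dp":[0,0,0.003],"angular":[0,0,0],"fingers":1},
  {"dp":[0,0,0.004],"angular":[0,0,0],"fingers":1},
  {"dp":[0,0,0.005],"angular":[0,0,0],"fingers":1},
  {"dp":[0,0,0.006],"angular":[0,0,0],"fingers":1},
  {"dp":[0,0,0.006],"angular":[0,0,0],"fingers":1},
  {"dp":[0,0,0.006],"angular":[0,0,0],"fingers":1},
])

```text
time: 18.7
tool_pos: [557.4, -173.4, 29.3]
tcp_rot: [180.0, 0.0, 101.6]
ft_force: [-0.1, 0.1, -1.5]
finger_gap: 35.5
grip_force: 30.8
```

Request:
step_arm([
  {"dp":[0,0,0.001],"angular":[0,0,0],"fingers":1},
  {"dp":[0,0,0.002],"angular":[0,0,0],"fingers":1},
  {"dp":[0,0,0.003],"angular":[0,0,0],"fingers":1},
  {"dp":[0,0,0.004],"angular":[0,0,0],"fingers":1},
  {"dp":[0,0,0.005],"angular":[0,0,0],"fingers":1},
  {"dp":[0,0,0.005],"angular":[0,0,0],"fingers":1},
  {"dp":[0,0,0.005],"angular":[0,0,0],"fingers":1},
  {"dp":[0,0,0.005],"angular":[0,0,0],"fingers":1},
])

```text
time: 19.7
tool_pos: [557.4, -173.4, 28.6]
tcp_rot: [-180.0, 0.0, 101.6]
ft_force: [-4.1, 0.7, 5.2]
finger_gap: 35.5
grip_force: 31.5
```

Contact with the floor: about 5 N. Releasing and rising.

Request:
step_arm([
  {"dp":[0,0,0],"angular":[0,0,0],"fingers":0.5},
  {"dp":[0,0,0],"angular":[0,0,0],"fingers":0.4},
  {"dp":[0,0,0],"angular":[0,0,0],"fingers":0.35},
  {"dp":[0,0,0],"angular":[0,0,0],"fingers":0.35},
  {"dp":[0,0,-0.05],"angular":[0,0,0],"fingers":0.35},
  {"dp":[0,0,-0.15],"angular":[0,0,0],"fingers":0.35},
  {"dp":[0,0,-0.3],"angular":[0,0,0],"fingers":0.35},
  {"dp":[0,0,-0.45],"angular":[0,0,0],"fingers":0.35},
])

```text
time: 20.7
tool_pos: [557.9, -173.5, 121.0]
tcp_rot: [179.9, 0.1, 101.6]
ft_force: [-1.0, -0.8, -0.0]
finger_gap: 55.4
grip_force: 0.0
```

Request:
step_arm([
  {"dp":[0,0,-0.1],"angular":[0,0,0],"fingers":0.35},
  {"dp":[0,0,-0.2],"angular":[0,0,0],"fingers":0.35},
  {"dp":[0,0,-0.2],"angular":[0,0,0],"fingers":0.35},
  {"dp":[0,0,-0.2],"angular":[0,0,0],"fingers":0.35},
  {"dp":[0,0,-0.2],"angular":[0,0,0],"fingers":0.35},
  {"dp":[0,0,-0.2],"angular":[0,0,0],"fingers":0.35},
  {"dp":[0,0,-0.2],"angular":[0,0,0],"fingers":0.35},
  {"dp":[0,0,-0.2],"angular":[0,0,0],"fingers":0.35},
])

```text
time: 21.7
tool_pos: [557.3, -173.3, 158.1]
tcp_rot: [-180.0, -0.0, 101.6]
ft_force: [0.4, -0.8, 0.6]
finger_gap: 54.9
grip_force: 0.0
```

```bash
python3 look.py w6; python3 -c "
import cv2;im=cv2.imread('pics/w6.png');cv2.imwrite('pics/w6c.png',cv2.resize(im[60:360,110:430],None,fx=2,fy=2))"
```

```text
[ 557.3 -173.3  158.1] [-1.7999e+02 -1.0000e-02  1.0157e+02] [ 0.4 -0.8  0.6]
[ 255  188   44   35 1095] in tool: ((41.872432708740234, 0.5130062103271484), (16.99856948852539, 14.179520606994629), 89.95683288574219)
fixed_face [275.5 218. ] 0.66 [ 561.  -196.2   25. ]
jaw_face [275.6 176.2] 0.93 [ 553.  -156.5   25. ]
cap [273.   80.6] 0.83 [534.9 -77.8  36. ]
collar [273.9  77.5] 0.84 [535.2 -75.4  36. ]
collar [278.2 195.7] 0.43 [ 558.4 -170.9   36. ]
```

View pics/w6c.png

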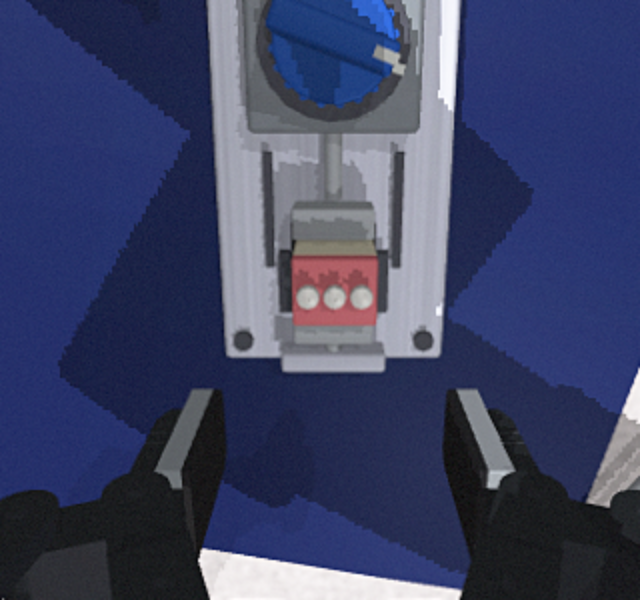

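The block stands flat and free between the jaws at crop (333,290), teeth row parallel to them. The cap's white line points right and slightly down at crop (388,55). Swinging over the cap.

Request:
step_arm([
  {"dp":[0.07,0,0],"angular":[0,0,-0.055],"fingers":0.35},
  {"dp":[0.14,0,0],"angular":[0,0,-0.11],"fingers":0.35},
  {"dp":[0.21,0,0],"angular":[0,0,-0.165],"fingers":0.35},
  {"dp":[0.28,0,0.01],"angular":[0,0,-0.22],"fingers":0.35},
  {"dp":[0.35,0,0.02],"angular":[0,0,-0.275],"fingers":0.35},
  {"dp":[0.42,0,0.03],"angular":[0,0,-0.33],"fingers":0.35},
  {"dp":[0.49,-0.003,0.04],"angular":[0,0,-0.383],"fingers":0.35},
  {"dp":[0.49,-0.003,0.04],"angular":[0,0,-0.383],"fingers":0.35},
])

```text
time: 23.05
tool_pos: [536.9, -76.8, 150.1]
tcp_rot: [180.0, -0.0, 170.5]
ft_force: [-1.5, 0.2, -0.5]
finger_gap: 55.7
grip_force: 0.0
```

```bash
cat > cap.py <<'E'
from h import *
import sys
c=cam('wrist'); s=sense(); im=snapshot('wrist'); cv2.imwrite(f'pics/{sys.argv[1]}.png',im);print(s['time'],s['tool_pos'].round(1),s['tcp_rot'].round(2))
for l,z in [("cap",36),("collar",36),("jaw_face",25)]:
    for r in pinpoint('wrist',l)[:2]: print(l,np.round(r['at'],1),round(r['conf'],2),onz(c,r['at'],z).round(1))
x,y=np.round(proj(c,[537,-77,77])[0]).astype(int); y0,x0=max(0,y-110),max(0,x-130)
cv2.imwrite(f'pics/{sys.argv[1]}c.png',cv2.resize(im[y0:y0+220,x0:x0+260],None,fx=2.7,fy=2.7)); print('crop origin',x0,y0)
E
python3 cap.py w7
```

```text
23.05 [536.9 -76.8 150.1] [ 1.7999e+02 -2.0000e-02  1.7052e+02]
cap [197.6 221.2] 0.71 [ 544.7 -149.    36. ]
cap [274.5 199.1] 0.65 [535.7 -78.2  36. ]
collar [276.7 197.3] 0.88 [534.4 -76.1  36. ]
crop origin 146 107
```

View pics/w7c.png

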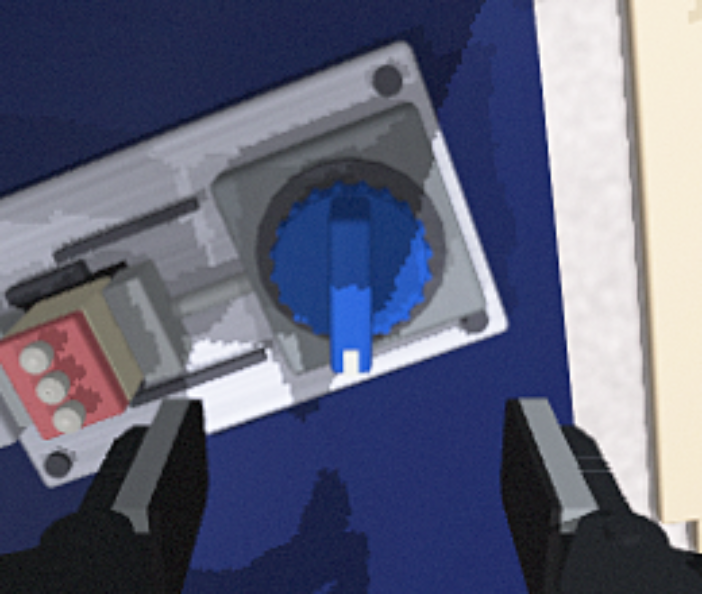

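Crop: the wing runs straight along the tool's x axis at column ~351, with its white end at (351,362). It is centred under the open fingers, so I'm descending and gripping. That makes 11 pictures viewed, one over the limit of 10, so from here I use numbers only.

Request:
step_arm([
  {"dp":[0,0,0.08],"angular":[0,0,0],"fingers":0.35},
  {"dp":[0,0,0.16],"angular":[0,0,0],"fingers":0.35},
  {"dp":[0,0,0.24],"angular":[0,0,0],"fingers":0.35},
  {"dp":[0,0,0.31],"angular":[0,0,0],"fingers":0.35},
  {"dp":[0,0,0.38],"angular":[0,0,0],"fingers":0.35},
  {"dp":[0,0,0.43],"angular":[0,0,0],"fingers":0.35},
  {"dp":[0,0,0.465],"angular":[0,0,0],"fingers":0.35},
  {"dp":[0,0,0.465],"angular":[0,0,0],"fingers":0.35},
], newtons=80)

```text
time: 24.25
tool_pos: [536.9, -77.4, 56.8]
tcp_rot: [180.0, -0.0, 170.5]
ft_force: [-0.3, -0.1, -1.0]
finger_gap: 55.2
grip_force: 0.0
```

Request:
step_arm([
  {"dp":[0,0,0],"angular":[0,0,0],"fingers":0.6},
  {"dp":[0,0,0],"angular":[0,0,0],"fingers":0.8},
  {"dp":[0,0,0],"angular":[0,0,0],"fingers":1},
  {"dp":[0,0,0],"angular":[0,0,0],"fingers":1},
  {"dp":[0,0,0],"angular":[0,0,0],"fingers":1},
  {"dp":[0,0,0],"angular":[0,0,0],"fingers":1},
  {"dp":[0,0,0],"angular":[0,0,0],"fingers":1},
  {"dp":[0,0,0],"angular":[0,0,0],"fingers":1},
], newtons=80)

```text
time: 25.25
tool_pos: [537.6, -77.8, 58.1]
tcp_rot: [-180.0, 0.1, 170.5]
ft_force: [-1.7, -1.9, 7.0]
finger_gap: 10.3
grip_force: 79.6
```

```bash
python3 -c "
from h import *
s=sense();print(s['time'],s['tool_pos'],s['tcp_rot'],s['ft_force'],s['wrist_torque'],s['finger_gap'],s['joint_pos'].round(1))"
```

```text
25.25 [537.6144576  -77.80161295  58.1002175 ] [-1.79973879e+02  6.22503132e-02  1.70509294e+02] [-1.74873228 -1.94429625  6.96273344] [-0.21672474  0.38989099  0.11102619] 10.349206224264842 [-13.6   7.6 104.   -0.   68.3 -94.1]
```

Request:
step_arm([
  {"dp":[0,0,0],"angular":[0,0,0.028],"fingers":1},
  {"dp":[0,0,0],"angular":[0,0,0.056],"fingers":1},
  {"dp":[0,0,0],"angular":[0,0,0.084],"fingers":1},
  {"dp":[0,0,0],"angular":[0,0,0.112],"fingers":1},
  {"dp":[0,0,0],"angular":[0,0,0.14],"fingers":1},
  {"dp":[0,0,0],"angular":[0,0,0.168],"fingers":1},
  {"dp":[0,0,0],"angular":[0,0,0.195],"fingers":1},
  {"dp":[0,0,0],"angular":[0,0,0.222],"fingers":1},
])

```text
time: 26.25
tool_pos: [537.6, -77.9, 58.1]
tcp_rot: [180.0, 0.1, 130.4]
ft_force: [-2.3, -2.4, 6.0]
finger_gap: 9.8
grip_force: 79.9
```

```bash
cat > st.py <<'E'
from h import *
s=sense();print(s['time'],s['tool_pos'].round(1),s['tcp_rot'].round(1),s['ft_force'].round(1),'T',s['wrist_torque'].round(2),s['finger_gap'].round(1),s['joint_efforts'][5].round(2))
E
python3 st.py
```

```text
Traceback (most recent call last):
  File "st.py", line 2, in <module>
    s=sense();print(s['time'],s['tool_pos'].round(1),s['tcp_rot'].round(1),s['ft_force'].round(1),'T',s['wrist_torque'].round(2),s['finger_gap'].round(1),s['joint_efforts'][5].round(2))
                                                                                                                                 ^^^^^^^^^^^^^^^^^^^^^
AttributeError: 'float' object has no attribute 'round'
```

```bash
sed -i "s/s\['finger_gap'\].round(1)/round(s['finger_gap'],1)/" st.py; python3 st.py
```

```text
26.25 [537.6 -77.9  58.1] [1.800e+02 1.000e-01 1.304e+02] [-2.3 -2.4  6. ] T [-0.41  0.44  0.4 ] 9.8 -1.06
```

Request:
step_arm([
  {"dp":[0,0,0],"angular":[0,0,0.008],"fingers":1},
  {"dp":[0,0,0],"angular":[0,0,0.016],"fingers":1},
  {"dp":[0,0,0],"angular":[0,0,0.024],"fingers":1},
  {"dp":[0,0,0],"angular":[0,0,0.032],"fingers":1},
  {"dp":[0,0,0],"angular":[0,0,0.04],"fingers":1},
  {"dp":[0,0,0],"angular":[0,0,0.048],"fingers":1},
  {"dp":[0,0,0],"angular":[0,0,0.056],"fingers":1},
  {"dp":[0,0,0],"angular":[0,0,0.056],"fingers":1},
])

```text
time: 27.25
tool_pos: [537.5, -77.9, 58.1]
tcp_rot: [180.0, 0.1, 120.5]
ft_force: [-2.5, -1.7, 5.8]
finger_gap: 10.1
grip_force: 79.8
```

```bash
python3 st.py
```

```text
27.25 [537.5 -77.9  58.1] [1.800e+02 1.000e-01 1.205e+02] [-2.5 -1.7  5.8] T [-0.39  0.45  0.2 ] 10.1 0.41
```

Request:
step_arm([
  {"dp":[0,0,0],"angular":[0,0,0.003],"fingers":1},
  {"dp":[0,0,0],"angular":[0,0,0.006],"fingers":1},
  {"dp":[0,0,0],"angular":[0,0,0.009],"fingers":1},
  {"dp":[0,0,0],"angular":[0,0,0.012],"fingers":1},
  {"dp":[0,0,0],"angular":[0,0,0.015],"fingers":1},
  {"dp":[0,0,0],"angular":[0,0,0.018],"fingers":1},
  {"dp":[0,0,0],"angular":[0,0,0.021],"fingers":1},
  {"dp":[0,0,0],"angular":[0,0,0.024],"fingers":1},
])

```text
time: 28.25
tool_pos: [537.5, -77.9, 58.1]
tcp_rot: [180.0, 0.1, 116.2]
ft_force: [-2.5, -2.3, 6.5]
finger_gap: 10.3
grip_force: 80.0
```

```bash
python3 st.py; python3 -c "
from h import *
snapshot('wrist'); c=cam('wrist')
for l in ('jaw_face','fixed_face','tooth_block','collar'):
  for r in pinpoint('wrist',l)[:1]: print(l,np.round(r['at']),round(r['conf'],2),onz(c,r['at'],25).round(1))
"; python3 st.py
```

```text
28.25 [537.5 -77.9  58.1] [1.800e+02 1.000e-01 1.162e+02] [-2.5 -2.3  6.5] T [-0.3   0.46  0.52] 10.3 0.33
jaw_face [276. 249.] 0.23 [540.2 -83.9  25. ]
collar [276. 241.] 0.74 [538.2 -78.7  25. ]
28.5 [537.5 -77.9  58.1] [1.800e+02 1.000e-01 1.162e+02] [-1.7 -3.   6. ] T [-0.29  0.39  0.4 ] 10.0 0.39
```

Request:
step_arm([
  {"dp":[0,0,0],"angular":[0,0,0.003],"fingers":1},
  {"dp":[0,0,0],"angular":[0,0,0.006],"fingers":1},
  {"dp":[0,0,0],"angular":[0,0,0.009],"fingers":1},
  {"dp":[0,0,0],"angular":[0,0,0.012],"fingers":1},
  {"dp":[0,0,0],"angular":[0,0,0.014],"fingers":1},
  {"dp":[0,0,0],"angular":[0,0,0.016],"fingers":1},
  {"dp":[0,0,0],"angular":[0,0,0.018],"fingers":1},
  {"dp":[0,0,0],"angular":[0,0,0.02],"fingers":1},
])

```text
time: 29.5
tool_pos: [537.5, -77.9, 58.1]
tcp_rot: [180.0, 0.1, 112.6]
ft_force: [-2.7, -2.0, 6.3]
finger_gap: 10.1
grip_force: 80.0
```

```bash
cat >> st.py <<'E'
T=[]
for i in range(4): snapshot('top'); T.append(sense()['wrist_torque'][2])
print('mean Tz',np.mean(T).round(3))
E
python3 st.py
```

```text
29.5 [537.5 -77.9  58.1] [1.800e+02 1.000e-01 1.126e+02] [-2.7 -2.   6.3] T [-0.39  0.44  0.49] 10.1 0.37
mean Tz 0.416
```

Request:
step_arm([
  {"dp":[0,0,0],"angular":[0,0,0.003],"fingers":1},
  {"dp":[0,0,0],"angular":[0,0,0.006],"fingers":1},
  {"dp":[0,0,0],"angular":[0,0,0.009],"fingers":1},
  {"dp":[0,0,0],"angular":[0,0,0.012],"fingers":1},
  {"dp":[0,0,0],"angular":[0,0,0.014],"fingers":1},
  {"dp":[0,0,0],"angular":[0,0,0.016],"fingers":1},
  {"dp":[0,0,0],"angular":[0,0,0.018],"fingers":1},
  {"dp":[0,0,0],"angular":[0,0,0.02],"fingers":1},
])

```text
time: 30.7
tool_pos: [537.5, -78.0, 58.1]
tcp_rot: [180.0, 0.1, 108.9]
ft_force: [-2.7, -1.7, 4.9]
finger_gap: 10.1
grip_force: 79.9
```

```bash
python3 st.py
```

```text
30.7 [537.5 -78.   58.1] [1.800e+02 1.000e-01 1.089e+02] [-2.7 -1.7  4.9] T [-0.36  0.44  0.25] 10.1 0.2
mean Tz 0.287
```

Request:
step_arm([
  {"dp":[0,0,0],"angular":[0,0,0.003],"fingers":1},
  {"dp":[0,0,0],"angular":[0,0,0.006],"fingers":1},
  {"dp":[0,0,0],"angular":[0,0,0.009],"fingers":1},
  {"dp":[0,0,0],"angular":[0,0,0.012],"fingers":1},
  {"dp":[0,0,0],"angular":[0,0,0.014],"fingers":1},
  {"dp":[0,0,0],"angular":[0,0,0.016],"fingers":1},
  {"dp":[0,0,0],"angular":[0,0,0.018],"fingers":1},
  {"dp":[0,0,0],"angular":[0,0,0.02],"fingers":1},
])

```text
time: 31.9
tool_pos: [537.5, -78.0, 58.1]
tcp_rot: [180.0, 0.1, 105.3]
ft_force: [-3.3, -1.7, 5.7]
finger_gap: 10.0
grip_force: 79.9
```

```bash
python3 st.py
```

```text
31.9 [537.5 -78.   58.1] [1.800e+02 1.000e-01 1.053e+02] [-3.3 -1.7  5.7] T [-0.33  0.47  0.07] 10.0 -0.04
mean Tz 0.037
```

Torque falls 0.42 → 0.29 → 0.04, so the ratchet is going over its crest, 15° ahead. The next notch should be ~15° further, near yaw 90.

Request:
step_arm([
  {"dp":[0,0,0],"angular":[0,0,0.006],"fingers":1},
  {"dp":[0,0,0],"angular":[0,0,0.012],"fingers":1},
  {"dp":[0,0,0],"angular":[0,0,0.018],"fingers":1},
  {"dp":[0,0,0],"angular":[0,0,0.024],"fingers":1},
  {"dp":[0,0,0],"angular":[0,0,0.03],"fingers":1},
  {"dp":[0,0,0],"angular":[0,0,0.036],"fingers":1},
  {"dp":[0,0,0],"angular":[0,0,0.042],"fingers":1},
  {"dp":[0,0,0],"angular":[0,0,0.042],"fingers":1},
])

```text
time: 33.1
tool_pos: [537.5, -78.0, 58.1]
tcp_rot: [180.0, 0.1, 97.7]
ft_force: [-3.1, -3.0, 6.8]
finger_gap: 10.0
grip_force: 79.9
```

```bash
python3 st.py
```

```text
33.1 [537.5 -78.   58.1] [1.80e+02 1.00e-01 9.77e+01] [-3.1 -3.   6.8] T [-0.36  0.49 -0.15] 10.0 -0.02
mean Tz -0.204
```

Request:
step_arm([
  {"dp":[0,0,0],"angular":[0,0,0.006],"fingers":1},
  {"dp":[0,0,0],"angular":[0,0,0.012],"fingers":1},
  {"dp":[0,0,0],"angular":[0,0,0.018],"fingers":1},
  {"dp":[0,0,0],"angular":[0,0,0.024],"fingers":1},
  {"dp":[0,0,0],"angular":[0,0,0.03],"fingers":1},
  {"dp":[0,0,0],"angular":[0,0,0.036],"fingers":1},
  {"dp":[0,0,0],"angular":[0,0,0.036],"fingers":1},
  {"dp":[0,0,0],"angular":[0,0,0.036],"fingers":1},
])

```text
time: 34.3
tool_pos: [537.4, -78.0, 58.1]
tcp_rot: [180.0, 0.1, 91.3]
ft_force: [-2.7, -2.3, 6.3]
finger_gap: 10.1
grip_force: 79.9
```

```bash
python3 st.py
```

```text
34.3 [537.4 -78.   58.1] [1.80e+02 1.00e-01 9.13e+01] [-2.7 -2.3  6.3] T [-0.38  0.49  0.15] 10.1 0.13
mean Tz 0.119
```

Torque is back at its notch baseline after the reversal, which is one click. Releasing and rising.

Request:
step_arm([
  {"dp":[0,0,0],"angular":[0,0,0],"fingers":0.7},
  {"dp":[0,0,0],"angular":[0,0,0],"fingers":0.5},
  {"dp":[0,0,0],"angular":[0,0,0],"fingers":0.4},
  {"dp":[0,0,0],"angular":[0,0,0],"fingers":0.35},
  {"dp":[0,0,-0.08],"angular":[0,0,0],"fingers":0.35},
  {"dp":[0,0,-0.2],"angular":[0,0,0],"fingers":0.35},
  {"dp":[0,0,-0.35],"angular":[0,0,0],"fingers":0.35},
  {"dp":[0,0,-0.5],"angular":[0,0,0],"fingers":0.35},
])

```text
time: 35.5
tool_pos: [537.3, -77.5, 159.5]
tcp_rot: [179.9, 0.0, 91.3]
ft_force: [-0.1, 0.1, 0.4]
finger_gap: 55.6
grip_force: 0.0
```

Request:
step_arm([
  {"dp":[-0.1,0,0],"angular":[0,0,0],"fingers":0.35},
  {"dp":[-0.2,0,0],"angular":[0,0,0],"fingers":0.35},
  {"dp":[-0.35,0,0],"angular":[0,0,0],"fingers":0.35},
  {"dp":[-0.5,0,0],"angular":[0,0,0],"fingers":0.35},
  {"dp":[-0.6,0,0],"angular":[0,0,0],"fingers":0.35},
  {"dp":[-0.6,0,0],"angular":[0,0,0],"fingers":0.35},
  {"dp":[-0.6,0,0],"angular":[0,0,0],"fingers":0.35},
  {"dp":[-0.6,0,0],"angular":[0,0,0],"fingers":0.35},
])

```text
time: 36.5
tool_pos: [539.9, -196.6, 157.1]
tcp_rot: [-180.0, -0.0, 91.4]
ft_force: [-0.3, 0.1, 0.3]
finger_gap: 55.7
grip_force: 0.0
```

```bash
python3 look.py w8
python3 - <<'E'
from h import *
c=cam('wrist'); im=cv2.imread('pics/w8.png'); hsv=cv2.cvtColor(im,cv2.COLOR_BGR2HSV)
O=np.array([536.8,-77.5])
# wing/cap mask blue; white marks near cap: bright low-sat pixels, by radius/angle at z=36 (collar rim r 24-31) and z=77 (wing r<24)
ys,xs=np.mgrid[0:420,0:560]
for z,lo,hi in [(36,25.5,30),(77,17,23)]:
    cen=proj(c,[*O,z])[0]; out=[]
    for a in range(-180,180,4):
        v=[]
        for r in np.linspace(lo,hi,4):
            q=proj(c,[O[0]+r*np.cos(np.radians(a)),O[1]+r*np.sin(np.radians(a)),z])[0].round().astype(int)
            if 0<=q[1]<420 and 0<=q[0]<560: v.append(im[q[1],q[0]].min())
        out.append((a,int(np.mean(v)) if v else -1))
    print(z,cen.round(),[o for o in out if o[1]>=0])
E
```

```text
[ 539.9 -196.6  157.1] [-1.7999e+02 -2.0000e-02  9.1360e+01] [-0.3  0.1  0.3]
[ 276  163   48   42 1194] in tool: ((50.69200134277344, 9.430072784423828), (17.10463523864746, 14.334672927856445), 80.00420379638672)
fixed_face [298.5 194.5] 0.63 [ 560.  -195.7   25. ]
jaw_face [296.3 159.7] 0.72 [ 556.6 -163.5   25. ]
cap [276.6  53.2] 0.77 [537.1 -78.3  36. ]
collar [274.6  53.4] 0.82 [535.6 -78.5  36. ]
36 [276.  51.] [(-180, 64), (-176, 59), (-172, 54), (-168, 58), (-164, 55), (-160, 52), (-156, 47), (-152, 53), (-148, 46), (-144, 51), (-140, 46), (-136, 50), (-132, 52), (-128, 54), (-124, 58), (-120, 55), (-116, 59), (-112, 55), (-108, 60), (-104, 59), (-100, 55), (-96, 51), (-92, 57), (-88, 65), (-84, 65), (-80, 55), (-76, 53), (-72, 61), (-68, 56), (-64, 58), (-60, 110), (-56, 131), (-52, 132), (-48, 59), (-44, 51), (-40, 56), (-36, 63), (-32, 67), (-28, 52), (-24, 55), (-20, 55), (-16, 67), (-12, 62), (-8, 52), (-4, 51), (0, 61), (4, 58), (8, 56), (12, 57), (16, 56), (20, 67), (24, 69), (28, 69), (32, 61), (36, 81), (40, 84), (44, 79), (48, 74), (52, 84), (56, 78), (60, 85), (6
[... 623 characters left out ...]
(-80, 115), (-76, 37), (-72, 32), (-68, 32), (-64, 34), (-60, 39), (-56, 39), (-52, 39), (-48, 38), (-44, 39), (-40, 38), (-36, 36), (-32, 34), (-28, 37), (-24, 34), (-20, 37), (-16, 36), (-12, 46), (-8, 41), (-4, 41), (0, 39), (4, 46), (8, 53), (12, 59), (16, 56), (20, 62), (24, 75), (28, 93), (32, 92), (36, 92), (40, 105), (44, 95), (48, 112), (52, 118), (56, 113), (60, 123), (64, 127), (68, 117), (72, 101), (76, 78), (80, 86), (84, 53), (88, 48), (92, 51), (96, 53), (100, 55), (104, 65), (108, 85), (112, 92), (116, 101), (120, 101), (124, 112), (128, 117), (132, 121), (136, 122), (140, 123), (144, 91), (148, 60), (152, 56), (156, 54), (160, 54), (164, 57), (168, 51), (172, 44), (176, 43)]
```

The collar mark is at −56° and the cap line at −86°: 30° ahead, which is one click. The jaws are closed on the block and the arm is clear.

```bash
python3 -c "
from bench import *
print(hand_in())"
```

```text
the job is handed in; nothing more can be done
None
```

I handed the job in; no verdict came back: the middle-sized tooth block stands in the nest between the closed jaws, the cap measured 30° ahead of the collar (one click), and the arm is clear, but I viewed 11 pictures against the limit of 10.

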